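Seat the chopping board on its station and latch it

TASK

Fit the chopping board onto its station so that it cannot slip: push it square against the metal fence, slide it along the fence, without lifting it off the station, until both its holes drop over the two steel pins and it lies flat. Then swing the red latch all the way round over the end of the board. Leave the things standing around where they are.

Things in the scene. Friction and masses are not known exactly. Their poses are not given: they have to be found in the camera images.
- station: Grey board station, fixed to the worktop. Origin on the worktop (z = 0) below the middle of the seat where the board belongs; +x points to the fence (roughly away from the robot), +y back along the runway to the robot's left, z up. Base plate 8 mm thick, spanning x -107 to +88, y -150 to +175 mm. No end stop: only the pins stop the board, which is slid in along -y.
- fence (a point): Middle of the upper inner edge of the aluminium fence, at station x = +70.5, y = +40, z = 28 mm. The fence runs along station y (y -92 to +172 mm), is 12 mm thick and 20 mm above the base plate; its inner face looks to station -x, to the board.
- pins (a point): Point midway between the tops of the two steel locating pins, which stand at station x = -30 and +30, y = -15 mm. Pins: 12 mm in diameter, rounded tops, 8.5 mm above the base plate (tops at z = 16.5 mm).
- board: Loose wooden board, 140 (x) by 180 (y) by 12 mm, 0.25 to 0.5 kg, slides with a few N (binds if pressed hard on the fence); origin mid-underside. Starts 40 to 62 mm short of its seat (at station +y), 8 to 20 mm off the fence, up to 0.1 rad askew, tilted 3 degrees: its -y part on the pins, its +y edge on the base plate. Seated it lies flat, its frame that of the station but 8 mm higher (top at z = 20 mm).
- holes (a point): Point on the board's top midway between its two 16 mm through holes, which lie at board x = -30 and +30, y = -15 mm. (The 50 by 16 mm slot at board y = +68 mm is for hanging it up.) With the board's +x edge against the fence the holes run in line with the pins.
- latch (a joint): Angle of the red swing latch, -0.6 to 1.57 rad, starts at -0.5 to 0.05. At 0 its arm points along station +x, clear of the board; it grows counter-clockwise seen from above; at 1.57 (its stop) the arm points along station +y, over the -y end of the seated board. It takes about 1 N at the knob and stays where it is left.
- latch_pivot (a point): Vertical pivot axis of the latch, at station x = -40, y = -115 mm, z = 23 mm: the underside of the arm, 3 mm above a seated board. The arm is 18 mm wide, 8 mm thick (top at z = 31 mm) and reaches 60 mm from the pivot.
- latch_knob (a point): Middle of the black upright knob on the latch arm, 48 mm from the pivot, at z = 45 mm; the knob is 16 mm in diameter from z = 42 to 57 mm, narrower below, and stands on the arm.
- pepper_mill: Bystander, loose: wooden pepper mill, 58 mm across and 170 mm tall; origin in the middle of its underside.
- salt_shaker: Bystander, loose: small glass salt shaker with a grey cap, 44 mm across and 90 mm tall; origin in the middle of its underside.
- tin: Bystander, loose: food tin, 75 mm across and 58 mm tall; origin in the middle of its underside.
- spice_jar: Bystander, loose: spice jar with a red cap, 45 mm across and 108 mm tall; origin in the middle of its underside.
- flat_tin: Bystander, loose: flat food tin, 86 mm across and 40 mm tall; origin in the middle of its underside.
- mug: Bystander, loose: green and white cup with a handle, 64 x 89 x 48 mm; origin in the middle of its underside.
Things that resemble listed ones, but are neither listed nor needed, are in the scene too. There is more than one size of the board; the job needs the larger.

How it is judged (in metres and radians):
On the way, in this order (a step that is already met when the one before it is completed fails the run):
1. the board's long edge lies square against the fence (x of board in the frame of station above -0.004 m and angle between the x axis of board and the x axis of station, either way round below 0.05 rad), for 0.1 s.
2. the board is down flat over both pins (x of board in the frame of station between -0.0035 and 0.0035 m and y of board in the frame of station between -0.0035 and 0.0035 m and z of board in the frame of station below 0.01 m and angle between board's own z axis and vertical below 0.02 rad and angle between the x axis of board and the x axis of station, either way round below 0.05 rad), for 0.2 s.
3. the latch is swung over the board (value of joint latch above 1.3 rad), for 0.2 s.
At the end, for the whole second after the job is handed in: The board lies flat on the station's base plate over both pins (origin within 3.5 mm of the seat in station x and y, at most 2 mm above the base plate, tilt under 0.02 rad), at rest, with the latch at more than 1.3 rad (all of step 2 and value of joint latch above 1.3 rad and linear speed of board below 0.01 m/s); the robot touches nothing.
It fails at once if the board is lifted off the station (height (world z) of board above 0.045 m).
It fails at once if a bystander is moved by more than 25 mm or tipped ((distance of pepper_mill from where it was at the start of the episode above 0.025 m or angle between pepper_mill's own z axis and vertical above 0.35 rad) or (distance of salt_shaker from where it was at the start of the episode above 0.025 m or angle between salt_shaker's own z axis and vertical above 0.35 rad) or (distance of tin from where it was at the start of the episode above 0.025 m or angle between tin's own z axis and vertical above 0.35 rad) or (distance of spice_jar from where it was at the start of the episode above 0.025 m or angle between spice_jar's own z axis and vertical above 0.35 rad) or (distance of flat_tin from where it was at the start of the episode above 0.025 m or angle between flat_tin's own z axis and vertical above 0.35 rad) or (distance of mug from where it was at the start of the episode above 0.025 m or angle between mug's own z axis and vertical above 0.35 rad)).
It also fails if it takes over 59 s, if anything falls off the work surface, if the arm or the gripper's body presses on something with over 40 N, if the wrist force passes 120 N, or if a joint passes its speed limit or range.

ROBOT

A 6-joint arm with a two-finger parallel gripper is mounted at the origin on a cart in front of the work surface, level with it; the furniture and walls round the work are solid. World frame = base frame: x ahead of the robot, y to its left, z up, the work surface at z = 0. Lengths are in mm, angles in rad, forces in N, time in s.
With the tool pointing down it reaches from about 275 to 725 mm from the base axis. Payload 5.6 kg.
Tool frame: the origin (TCP) lies at the centre of the arm's flange, where the gripper is bolted on; the fingertips stand 173 mm ahead of it and the grasp point (between the pads) lies 155 mm ahead of it; z points along the fingers, y is the line along which they close (so a half turn about z gives the same grasp; the last joint's range is limited). The gripper opens to 85 mm and grips with 20 to 120 N. Pads are 22 mm wide; open, the fingers measure 114 mm over their backs; the gripper's body (76 mm by 85 mm) begins 54 mm behind the grasp point. The pads swing forward as they close: fully open they stand 13 mm farther back than shut.
Start: joints at [-0.873, 0.255, 0.108, 0, -1.424, -0.285], TCP at [220.665, -503.786, 404.683] pointing down, gripper open.
Joint ranges: [-2.95, 2.95], [-1.21, 1.97], [-1.09, 1.5], [-2.87, 1.71], [-2.94, -0.07], [-3.05, 3.05]. Speed limits (rad/s): [2.57, 2.57, 3.14, 3.14, 3.14, 3.14].

INTERFACE

Orientations are given as a unit quaternion [w, x, y, z].
In Python, from cell import manip, vision gives the robot as it stands.
- The arm moves only by the tool step_arm, never from a script. Its argument "deltas" is a list of rows, each an object with "fingers": the finger opening in mm, from 0 to 85.4; "offset": the shift along the world's x, y, z in units of 60 mm (1.0 is 60 mm), a list of three; "twist": the turn about the world's z in units of 10 degrees (1.0 is 10 degrees). A call has 1 to 5 rows; each row shifts and turns the commanded pose from where the row before left it; what a row does not reach is not made up. A row lasts 1/8 s, in which the tool goes at most 62.5 mm and 10.7 degrees, less where a joint would pass 70% of its speed; a pose out of reach is approached as far as the arm can. A call is refused whole if a number of a shift passes 1 or a number of a turn 1, either way. A call with a gripper value outside its range is refused whole. The fingers move at their own pace and stop on an object; the grip force is fixed at half the most. Time passes only in rows, so rows that do not move let the fingers close. It gives the time, the measured TCP pose, the force, the opening and the grip force at its end, in the units of the state.
- manip.state(): the state, without advancing time (a new reading comes with each control period).
- vision.read_camera(name): name is "side" or "top" or "wrist"; returns the picture (480x640x3 uint8, red, green, blue); there is no depth.
- vision.camera_model(name): a dict with "fov_y" (degrees; the focal length in pixels is half the picture's height over the tangent of half this angle, whatever the lens; pixels are square), "cx", "cy" (the principal point, pixels), "pose" (4x4, takes a point from camera to world coordinates). Camera axes: x right, y down, z forward; pixel columns grow to the right and rows downward; lengths in mm; the calibration is good to about 2 mm. A picture is of the moment at which its call begins: read the wrist's pose just before it. camera_model takes no time and is no camera call; for the wrist camera it gives the pose at the moment of the call.
- manip.sign_off(): hands the job in; it is judged then, once.
The state is a dict: "time": time; "joint_pos": joint angles; "qvel": joint speeds; "effort": joint torques, N m; "eef_pos": TCP position; "orientation": TCP orientation; "wrist_force": force on the tool from outside, world axes, zero at the start; "wrist_torque": the same for the moment, N m; "width": opening from 0.0 (shut) to 1.0 (fully open); "grasp_force": force on a finger pad.
Only numpy, scipy, OpenCV 4.12 (cv2) and the standard library are available. Lean on these libraries where they do the work, as an engineer would, in place of code of your own. Each camera call takes 0.05 s, during which the arm holds its last target. There are 200 camera calls.

## Working session

There is one attempt and no reset: what is moved stays moved. The work goes in short steps, Python scripts to look and compute and a tool call to move; the robot and the scene stay as the last step left them, time stands still between calls to the robot, and variables do not carry over. Pictures are saved under pics/ and viewed, at most 10 in all, crops included, and the job is handed in when it is done.

Besides the shell and the picture viewer there is one more tool, called as name([rows], argument=value, ...), one row to a line, values as JSON. step_arm: Moves the arm, as the interface text tells. Its arguments: {"type":"object","properties":{"deltas":{"type":"array"}},"required":["deltas"]}

```bash
mkdir -p pics; python3 - <<'E'
from cell import manip, vision
import cv2,numpy as np
np.set_printoptions(suppress=True,precision=4)
for n in("top","side"):
    im=vision.read_camera(n); cv2.imwrite(f"pics/{n}0.png",im[:,:,::-1]); m=vision.camera_model(n); print(n,m)
print(manip.state())
E
```

```text
top {'fov_y': 48.17266728554152, 'cx': 317.69775859753264, 'cy': 234.06887775161414, 'pose': array([[   0.0122,   -0.995 ,    0.0996,  425.6931],
       [  -0.9999,   -0.0127,   -0.0048,   58.2685],
       [   0.006 ,   -0.0995,   -0.995 , 1216.4952],
       [   0.    ,    0.    ,    0.    ,    1.    ]])}
side {'fov_y': 48.75028113614451, 'cx': 316.27966978467265, 'cy': 238.88324036028308, 'pose': array([[ -0.1625,  -0.8663,   0.4724,  56.1296],
       [ -0.9867,   0.1402,  -0.0823, 145.1244],
       [  0.0051,  -0.4795,  -0.8775, 973.9815],
       [  0.    ,   0.    ,   0.    ,   1.    ]])}
{'time': 0.1, 'joint_pos': array([-0.8734,  0.2557,  0.1071, -0.0004, -1.4239, -0.2846]), 'qvel': array([-0.0012, -0.0012,  0.001 ,  0.0022,  0.0009,  0.0009]), 'effort': array([ -0.004 , -38.7602,  23.8475,   5.3779,  -0.0038,  -0.    ]), 'eef_pos': array([ 220.6378, -503.6457,  403.8744]), 'orientation': array([-0.0002, -0.2049,  0.9788,  0.0008]), 'wrist_force': array([-0.6033,  0.0899, -0.1601]), 'wrist_torque': array([-0.0082,  0.0082, -0.0195]), 'grasp_force': 0.0, 'width': 0.9995941343416044}
```

View pics/top0.png

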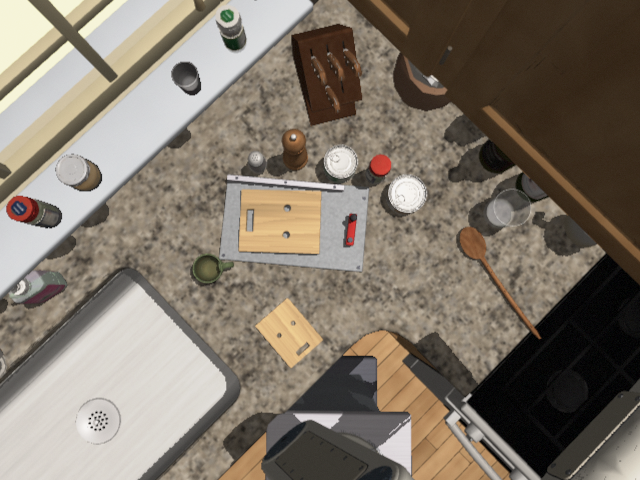

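View pics/side0.png

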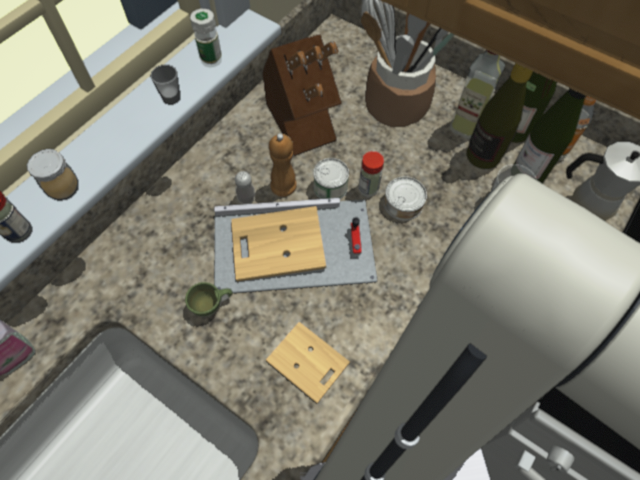

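The top view shows the station with its fence at about (228,180)-(343,188), the board at about (280,222), and the latch at about (350,230) with its knob at the lower end. The mug is at (208,268), and the tins, jar, mill and shaker stand behind the fence. Next I'll enlarge it to measure.

```bash
cat > h.py <<'E'
from cell import manip, vision
import cv2,numpy as np
np.set_printoptions(suppress=True,precision=3)
def ray(m,u,v):
    f=240/np.tan(np.radians(m["fov_y"]/2)); P=np.array(m["pose"])
    return P[:3,3],P[:3,:3]@np.array([(u-m["cx"])/f,(v-m["cy"])/f,1])
def unproj(m,u,v,z):
    o,d=ray(m,u,v); return (o+d*(z-o[2])/d[2])
def proj(m,p):
    f=240/np.tan(np.radians(m["fov_y"]/2)); P=np.array(m["pose"])
    c=P[:3,:3].T@(np.asarray(p)-P[:3,3]); return np.array([m["cx"]+f*c[0]/c[2],m["cy"]+f*c[1]/c[2]])
def crop(im,x,y,w,h,s,fn):
    cv2.imwrite(fn,cv2.resize(im[y:y+h,x:x+w,::-1],None,fx=s,fy=s,interpolation=cv2.INTER_CUBIC))
E
python3 - <<'E'
from h import *
im=cv2.imread("pics/top0.png")[:,:,::-1]
crop(im,190,130,200,150,4,"pics/c0.png")
E
```

```text
(no output)
```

View pics/c0.png

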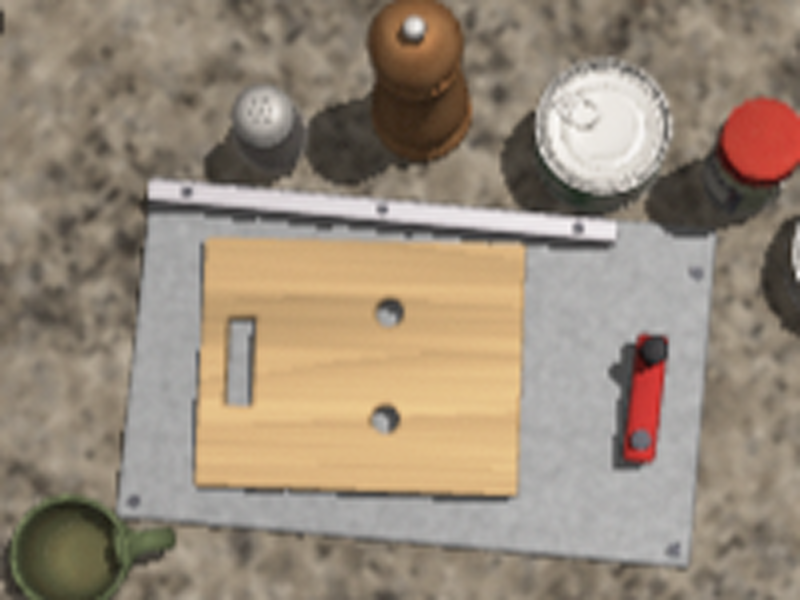

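The enlarged crop shows these features, in crop pixels:
- **Fence top:** (148,181) to (616,222).
- **Plate corners:** (120,514), (687,566), (714,235).
- **Board corners:** (207,238), (525,245), (518,496), (196,486).
- **Latch:** pivot at (641,440), knob at (652,349).
- **Mug:** handle tip at (174,538).

```bash
cat > fit.py <<'E'
from h import *
from scipy.optimize import least_squares
m=vision.camera_model("top")
c=lambda x,y:(190+(x+.5)/4-.5,130+(y+.5)/4-.5)
def fit(pix,mod,zs):
    W=np.array([unproj(m,*c(*p),z)[:2] for p,z in zip(pix,zs)]); mod=np.array(mod,float)
    def R(q): 
        C,S=np.cos(q[2]),np.sin(q[2]); return (mod@np.array([[C,S],[-S,C]])+q[:2]-W).ravel()
    s=least_squares(R,[500,50,0]); return s.x,s.fun.reshape(-1,2)
S,r=fit([(148,181),(616,222),(613,242),(120,514),(687,566),(714,235),(641,440)],
 [(82.5,172),(82.5,-92),(70.5,-92),(-107,175),(-107,-150),(88,-150),(-40,-115)],[28,28,28,8,8,8,31])
print("station",S);print(r)
B,r=fit([(207,238),(525,245),(518,496),(196,486)],[(70,90),(70,-90),(-70,-90),(-70,90)],[20,29.4,29.4,20])
print("board",B);print(r)
C,Sn=np.cos(S[2]),np.sin(S[2]);Rt=np.array([[C,-Sn],[Sn,C]])
print("board in st",Rt.T@(B[:2]-S[:2]),B[2]-S[2])
for n,p,z in[("knob",(652,349),57),("mughandle",(174,538),25),("mugrim",(70,548),48),("salt",(264,110),90),("mill",(413,27),170),("tin",(604,127),58),("jar",(763,138),108)]:
    w=unproj(m,*c(*p),z)[:2]; print(n,w,Rt.T@(w-S[:2]))
E
python3 fit.py
```

```text
station [580.79   93.364  -0.077]
[[ 0.633 -0.327]
 [ 0.101 -0.374]
 [-0.462 -1.047]
 [-1.803  3.718]
 [-1.651 -1.161]
 [ 4.011 -1.57 ]
 [-0.828  0.763]]
board [573.234 137.45   -0.019]
[[-0.234  0.154]
 [-0.301 -0.454]
 [ 0.532 -0.056]
 [ 0.003  0.355]]
board in st [-10.939  43.371] 0.05842291125739214
knob [580.336 -22.957] [   8.531 -116.008]
mughandle [475.607 239.092] [-116.124  137.169]
mugrim [468.518 291.852] [-127.266  189.225]
salt [702.037 187.533] [113.611 103.252]
mill [725.618 105.105] [143.488  22.892]
tin [702.91   4.21] [128.641 -79.456]
jar [686.189 -77.153] [ 118.253 -161.867]
```

step_arm([
  {"fingers": 60,"offset": [0.38,0.95,0],"twist": -0.56},
  {"fingers": 60,"offset": [0.38,0.95,0],"twist": -0.56},
  {"fingers": 60,"offset": [0.38,0.95,0],"twist": -0.56},
  {"fingers": 60,"offset": [0.38,0.95,0],"twist": -0.56},
  {"fingers": 60,"offset": [0.38,0.95,0],"twist": -0.56},
])

```text
time: 0.72
eef_pos: [334.8, -216.9, 404.5]
orientation: [-0.0, 0.04, 0.999, 0.0]
wrist_force: [1.3, 0.5, 0.0]
width: 0.703
grasp_force: 0.0
```

step_arm([
  {"fingers": 60,"offset": [0.38,0.95,0],"twist": 0},
  {"fingers": 60,"offset": [0.38,0.95,0],"twist": 0},
  {"fingers": 60,"offset": [0.38,0.95,0],"twist": 0},
  {"fingers": 60,"offset": [0.38,0.95,0],"twist": 0},
  {"fingers": 60,"offset": [0.38,0.95,0],"twist": 0},
])

```text
time: 1.35
eef_pos: [448.8, 68.3, 404.6]
orientation: [-0.0, 0.038, 0.999, 0.0]
wrist_force: [1.4, -0.4, 0.5]
width: 0.703
grasp_force: 0.0
```

step_arm([
  {"fingers": 60,"offset": [0.38,0.95,0],"twist": 0},
  {"fingers": 60,"offset": [0.15,0.35,0],"twist": 0},
  {"fingers": 60,"offset": [0,0,-0.8],"twist": 0},
  {"fingers": 60,"offset": [0,0,-0.8],"twist": 0},
  {"fingers": 60,"offset": [0,0,0],"twist": 0},
])

```text
time: 1.98
eef_pos: [479.1, 143.1, 305.5]
orientation: [-0.004, 0.038, 0.999, -0.002]
wrist_force: [0.3, -0.2, 0.9]
width: 0.701
grasp_force: 0.0
```

```bash
python3 - <<'E'
from h import *
m=vision.camera_model("wrist"); im=vision.read_camera("wrist"); cv2.imwrite("pics/w1.png",im[:,:,::-1])
print(m, manip.state()["eef_pos"])
S=[580.79,93.364,-.077]; R=np.array([[np.cos(S[2]),-np.sin(S[2])],[np.sin(S[2]),np.cos(S[2])]])
B=[573.234,137.45,-.019]; RB=np.array([[np.cos(B[2]),-np.sin(B[2])],[np.sin(B[2]),np.cos(B[2])]])
for x,y,z in[(70.5,172,28),(70.5,-92,28),(-107,175,8),(-40,-115,31)]: print("st",x,y,proj(m,[*(R@[x,y]+S[:2]),z]))
for x,y,z in[(70,90,20),(70,-90,29),(-70,-90,29),(-70,90,20)]: print("bd",x,y,proj(m,[*(RB@[x,y]+B[:2]),z]))
E
```

```text
{'fov_y': 63.78457603190214, 'cx': 318.9491644120098, 'cy': 238.88428406397614, 'pose': array([[  0.076,   0.962,   0.264, 409.419],
       [  0.997,  -0.073,  -0.024, 149.084],
       [ -0.004,   0.265,  -0.964, 274.951],
       [  0.   ,   0.   ,   0.   ,   1.   ]])} [480.337 143.618 308.509]
st 70.5 172 [485.22 457.73]
st 70.5 -92 [149.365 456.481]
st -107 175 [506.432 232.266]
st -40 -115 [ 96.762 331.916]
bd 70 90 [439.672 432.189]
bd 70 -90 [211.341 451.144]
bd -70 -90 [184.522 283.854]
bd -70 90 [444.733 265.558]
```

View pics/w1.png

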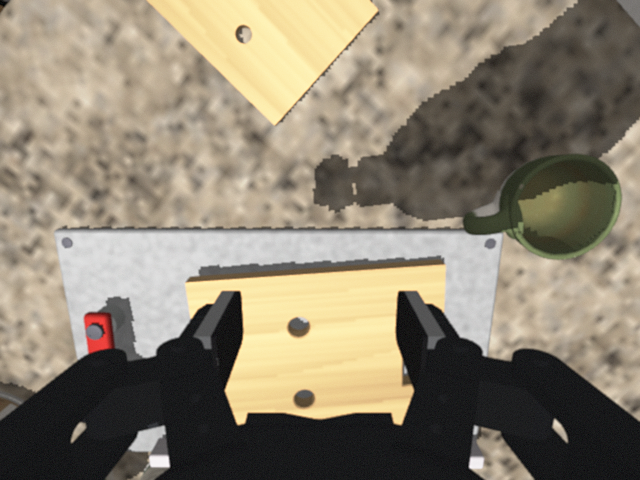

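The wrist view matches the fit to within 4 px. The board's near edge runs (188,280)-(444,265), the mug handle tip is at (465,225), and the gripper straddles the board's middle. I'll back off a little and descend.

step_arm([
  {"fingers": 60,"offset": [-0.1,0,-0.6],"twist": 0},
  {"fingers": 60,"offset": [0,0,-0.8],"twist": 0},
  {"fingers": 60,"offset": [0,0,-0.4],"twist": 0},
  {"fingers": 60,"offset": [0,0,-0.1],"twist": 0},
  {"fingers": 60,"offset": [0,0,0],"twist": 0},
])

```text
time: 2.65
eef_pos: [475.5, 144.6, 196.6]
orientation: [0.001, 0.038, 0.999, 0.001]
wrist_force: [0.0, -0.3, 0.3]
width: 0.703
grasp_force: 0.0
```

step_arm([
  {"fingers": 60,"offset": [0,0,-0.05],"twist": 0},
  {"fingers": 60,"offset": [0,0,-0.05],"twist": 0},
  {"fingers": 60,"offset": [0,0,0],"twist": 0},
])

```text
time: 3.02
eef_pos: [474.5, 144.2, 188.8]
orientation: [0.0, 0.038, 0.999, 0.0]
wrist_force: [0.5, 0.3, 0.5]
width: 0.705
grasp_force: 0.0
```

step_arm([
  {"fingers": 60,"offset": [0,0,-0.04],"twist": 0},
  {"fingers": 60,"offset": [0,0,0],"twist": 0},
])

```text
time: 3.28
eef_pos: [474.4, 144.2, 186.1]
orientation: [-0.0, 0.038, 0.999, -0.0]
wrist_force: [-0.3, 0.2, 0.2]
width: 0.704
grasp_force: 0.0
```

step_arm([
  {"fingers": 60,"offset": [0,0,-0.04],"twist": 0},
  {"fingers": 60,"offset": [0,0,0],"twist": 0},
])

```text
time: 3.52
eef_pos: [474.4, 144.1, 183.7]
orientation: [-0.0, 0.038, 0.999, -0.0]
wrist_force: [-0.1, -0.6, 0.2]
width: 0.705
grasp_force: 0.0
```

step_arm([
  {"fingers": 60,"offset": [0,0,-0.04],"twist": 0},
  {"fingers": 60,"offset": [0,0,0],"twist": 0},
])

```text
time: 3.78
eef_pos: [474.4, 144.2, 181.3]
orientation: [-0.0, 0.038, 0.999, -0.0]
wrist_force: [0.7, 0.3, -0.1]
width: 0.704
grasp_force: 0.0
```

step_arm([
  {"fingers": 60,"offset": [0,0,-0.04],"twist": 0},
  {"fingers": 60,"offset": [0,0,0],"twist": 0},
])

```text
time: 4.03
eef_pos: [474.4, 144.2, 178.9]
orientation: [-0.0, 0.038, 0.999, -0.0]
wrist_force: [-0.2, -0.4, -0.0]
width: 0.703
grasp_force: 0.0
```

step_arm([
  {"fingers": 60,"offset": [0,0,-0.04],"twist": 0},
  {"fingers": 60,"offset": [0,0,0],"twist": 0},
])

```text
time: 4.28
eef_pos: [474.5, 144.2, 176.6]
orientation: [-0.0, 0.038, 0.999, -0.0]
wrist_force: [0.1, -0.2, -0.8]
width: 0.704
grasp_force: 0.0
```

step_arm([
  {"fingers": 60,"offset": [0,0,-0.04],"twist": 0},
  {"fingers": 60,"offset": [0,0,0],"twist": 0},
])

```text
time: 4.53
eef_pos: [474.5, 144.2, 176.2]
orientation: [0.0, 0.038, 0.999, 0.0]
wrist_force: [-7.3, -1.1, 18.3]
width: 0.702
grasp_force: 9.0
```

step_arm([
  {"fingers": 60,"offset": [0,0,0.1],"twist": 0},
  {"fingers": 60,"offset": [0.07,-0.005,0],"twist": 0},
  {"fingers": 60,"offset": [0.07,-0.005,0],"twist": 0},
  {"fingers": 60,"offset": [0.07,-0.005,0],"twist": 0},
  {"fingers": 60,"offset": [0.07,-0.005,0],"twist": 0},
])

```text
time: 5.15
eef_pos: [491.4, 142.9, 179.9]
orientation: [-0.0, 0.038, 0.999, -0.0]
wrist_force: [-2.2, 0.8, 0.4]
width: 0.699
grasp_force: 1.0
```

step_arm([
  {"fingers": 60,"offset": [0.05,-0.004,0],"twist": 0},
  {"fingers": 60,"offset": [0.05,-0.004,0],"twist": 0},
  {"fingers": 60,"offset": [0.05,-0.004,0],"twist": 0},
  {"fingers": 60,"offset": [0,0,0],"twist": 0},
])

```text
time: 5.65
eef_pos: [500.6, 142.2, 180.3]
orientation: [0.0, 0.038, 0.999, -0.0]
wrist_force: [-0.1, -0.2, 0.4]
width: 0.701
grasp_force: 0.0
```

step_arm([
  {"fingers": 60,"offset": [0.04,-0.003,0],"twist": 0},
  {"fingers": 60,"offset": [0.03,-0.002,0],"twist": 0},
  {"fingers": 60,"offset": [0,0,0],"twist": 0},
])

```text
time: 6.02
eef_pos: [504.0, 141.9, 180.2]
orientation: [-0.001, 0.038, 0.999, -0.0]
wrist_force: [-5.0, 0.4, 3.5]
width: 0.703
grasp_force: 2.4
```

step_arm([
  {"fingers": 60,"offset": [0.03,-0.002,0],"twist": 0},
  {"fingers": 60,"offset": [0.02,-0.002,0],"twist": 0},
  {"fingers": 60,"offset": [0,0,0],"twist": 0},
])

```text
time: 6.4
eef_pos: [504.9, 141.8, 180.0]
orientation: [-0.003, 0.038, 0.999, -0.0]
wrist_force: [-15.6, 5.5, 11.8]
width: 0.706
grasp_force: 8.0
```

step_arm([
  {"fingers": 60,"offset": [-0.3,0.02,0],"twist": 0},
  {"fingers": 60,"offset": [-0.1,0.01,0.5],"twist": 0},
  {"fingers": 60,"offset": [0,0,0.9],"twist": 0},
  {"fingers": 60,"offset": [0,0,0.6],"twist": 0},
  {"fingers": 60,"offset": [0,0,0],"twist": 0},
])

```text
time: 7.02
eef_pos: [484.8, 144.0, 303.9]
orientation: [0.004, 0.038, 0.999, 0.002]
wrist_force: [0.5, -0.5, -1.0]
width: 0.706
grasp_force: 0.0
```

```bash
python3 - <<'E'
from h import *
m=vision.camera_model("wrist"); im=vision.read_camera("wrist"); cv2.imwrite("pics/w2.png",im[:,:,::-1])
s=manip.state();print(s["eef_pos"],s["joint_pos"])
S=[580.79,93.364,-.077]; R=np.array([[np.cos(S[2]),-np.sin(S[2])],[np.sin(S[2]),np.cos(S[2])]])
for x,y,z in[(-69.5,133,20),(-69.5,-47,29),(-107,175,8),(-107,-150,8)]: print("st",x,y,proj(m,[*(R@[x,y]+S[:2]),z]))
E
```

```text
[484.044 143.705 301.791] [ 0.6    0.222 -0.204  0.001 -1.14  -2.246]
st -69.5 133 [444.074 275.024]
st -69.5 -47 [182.746 279.949]
st -107 175 [503.082 219.039]
st -107 -150 [ 40.297 218.728]
```

View pics/w2.png

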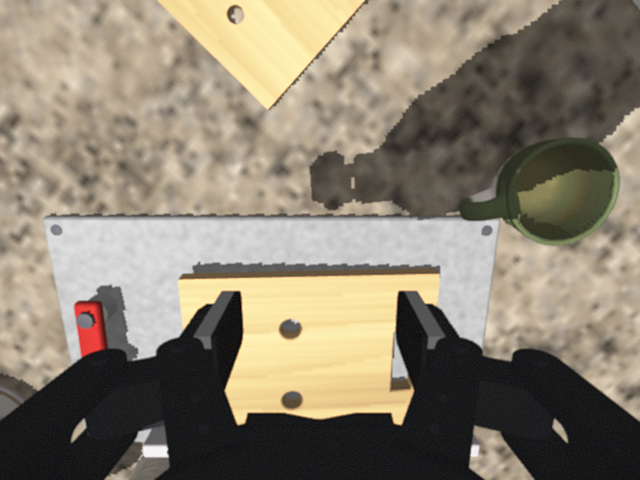

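The board's near edge now runs level from (180,276) to (440,274), parallel to the plate edge, so it is square on the fence. Next I'll turn 90° and go behind its +y edge.

step_arm([
  {"fingers": 60,"offset": [0.2,0.2,0],"twist": 1},
  {"fingers": 60,"offset": [0.2,0.2,0],"twist": 1},
  {"fingers": 60,"offset": [0.2,0.2,0],"twist": 1},
  {"fingers": 60,"offset": [0.2,0.2,0],"twist": 1},
  {"fingers": 60,"offset": [0.2,0.2,0],"twist": 1},
])

```text
time: 7.7
eef_pos: [543.8, 203.8, 298.8]
orientation: [-0.001, -0.391, 0.921, -0.0]
wrist_force: [-0.5, -0.4, 0.0]
width: 0.703
grasp_force: 0.0
```

step_arm([
  {"fingers": 60,"offset": [0.2,0.2,0],"twist": 1},
  {"fingers": 60,"offset": [0.2,0.2,0],"twist": 1},
  {"fingers": 60,"offset": [0.2,0.22,0],"twist": 1},
  {"fingers": 60,"offset": [0.2,0.25,0],"twist": 1},
  {"fingers": 60,"offset": [0,0,0],"twist": 0},
])

```text
time: 8.32
eef_pos: [591.8, 256.3, 298.1]
orientation: [-0.001, -0.68, 0.734, 0.0]
wrist_force: [-0.7, 0.0, 0.9]
width: 0.7
grasp_force: 0.0
```

```bash
python3 - <<'E'
from h import *
m=vision.camera_model("wrist"); im=vision.read_camera("wrist"); cv2.imwrite("pics/w3.png",im[:,:,::-1])
s=manip.state();print(s["eef_pos"],s["joint_pos"],s["orientation"])
S=[580.79,93.364,-.077]; R=np.array([[np.cos(S[2]),-np.sin(S[2])],[np.sin(S[2]),np.cos(S[2])]])
print("tcp in st",R.T@(s["eef_pos"][:2]-S[:2]))
for x,y,z in[(-69.5,133,20),(70.5,133,20),(-107,175,8),(88,175,8),(70.5,172,28)]: print("st",x,y,proj(m,[*(R@[x,y]+S[:2]),z]))
E
```

```text
[591.481 255.775 298.552] [ 0.65   0.488  0.181 -0.    -1.267 -0.729] [-0.001 -0.679  0.734  0.   ]
tcp in st [ -1.834 162.752]
st -69.5 133 [422.401 191.564]
st 70.5 133 [204.782 191.325]
st -107 175 [466.981 248.593]
st 88 175 [189.435 248.298]
st 70.5 172 [205.982 252.905]
```

View pics/w3.png

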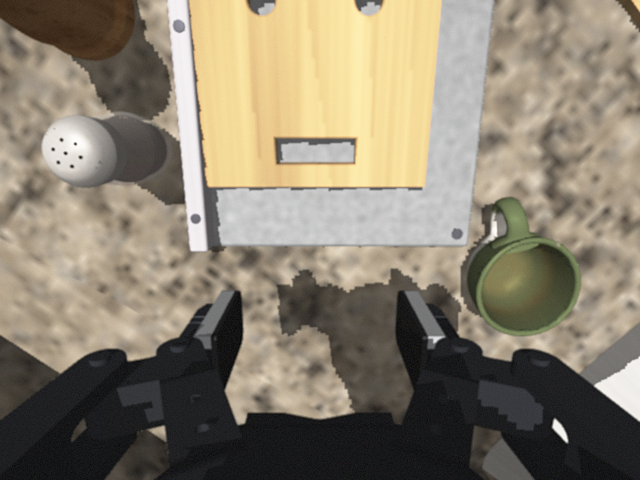

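The wrist view shows the board flush on the fence with its +y edge at row 188 (station y about 132). The mug is clear of the fingers' path. Now down and push.

step_arm([
  {"fingers": 60,"offset": [0,0,-0.8],"twist": 0},
  {"fingers": 60,"offset": [0,0,-0.8],"twist": 0},
  {"fingers": 60,"offset": [0,0,-0.37],"twist": 0},
  {"fingers": 60,"offset": [-0.01,-0.2,0],"twist": 0},
  {"fingers": 60,"offset": [0,0,0],"twist": 0},
])

```text
time: 9.0
eef_pos: [590.9, 242.5, 182.9]
orientation: [0.0, -0.679, 0.734, -0.0]
wrist_force: [-0.3, 0.4, 0.3]
width: 0.704
grasp_force: 0.0
```

step_arm([
  {"fingers": 60,"offset": [-0.005,-0.08,0],"twist": 0},
  {"fingers": 60,"offset": [-0.005,-0.08,0],"twist": 0},
  {"fingers": 60,"offset": [-0.005,-0.08,0],"twist": 0},
  {"fingers": 60,"offset": [-0.005,-0.08,0],"twist": 0},
  {"fingers": 60,"offset": [-0.005,-0.08,0],"twist": 0},
])

```text
time: 9.62
eef_pos: [589.5, 220.1, 182.6]
orientation: [0.001, -0.68, 0.733, 0.0]
wrist_force: [-0.3, 4.0, 2.5]
width: 0.705
grasp_force: 2.5
```

step_arm([
  {"fingers": 60,"offset": [-0.003,-0.06,-0.03],"twist": 0},
  {"fingers": 60,"offset": [-0.003,-0.06,0],"twist": 0},
  {"fingers": 60,"offset": [-0.003,-0.06,0],"twist": 0},
  {"fingers": 60,"offset": [-0.003,-0.06,0],"twist": 0},
  {"fingers": 60,"offset": [0,0,0],"twist": 0},
])

```text
time: 10.25
eef_pos: [589.0, 206.3, 181.5]
orientation: [0.002, -0.68, 0.733, 0.0]
wrist_force: [-1.2, 7.2, 5.8]
width: 0.703
grasp_force: 3.5
```

step_arm([
  {"fingers": 60,"offset": [-0.002,-0.03,0],"twist": 0},
  {"fingers": 60,"offset": [-0.002,-0.03,0],"twist": 0},
  {"fingers": 60,"offset": [-0.002,-0.03,0],"twist": 0},
  {"fingers": 60,"offset": [0,0,0],"twist": 0},
])

```text
time: 10.75
eef_pos: [588.6, 201.0, 181.5]
orientation: [0.002, -0.68, 0.733, 0.0]
wrist_force: [-1.6, 6.5, 5.1]
width: 0.701
grasp_force: 3.4
```

step_arm([
  {"fingers": 60,"offset": [-0.001,-0.02,0],"twist": 0},
  {"fingers": 60,"offset": [-0.001,-0.02,0],"twist": 0},
  {"fingers": 60,"offset": [-0.001,-0.02,0],"twist": 0},
  {"fingers": 60,"offset": [0,0,0],"twist": 0},
])

```text
time: 11.25
eef_pos: [588.4, 197.5, 181.5]
orientation: [0.002, -0.68, 0.733, 0.0]
wrist_force: [-2.1, 6.9, 5.0]
width: 0.707
grasp_force: 3.7
```

step_arm([
  {"fingers": 60,"offset": [-0.001,-0.02,0],"twist": 0},
  {"fingers": 60,"offset": [-0.001,-0.02,0],"twist": 0},
  {"fingers": 60,"offset": [0,0,0],"twist": 0},
])

```text
time: 11.62
eef_pos: [588.1, 193.9, 180.5]
orientation: [0.0, -0.68, 0.733, -0.0]
wrist_force: [0.8, 4.2, 2.9]
width: 0.705
grasp_force: 1.8
```

step_arm([
  {"fingers": 60,"offset": [0,-0.015,0],"twist": 0},
  {"fingers": 60,"offset": [0,-0.015,0],"twist": 0},
  {"fingers": 60,"offset": [0,0,0],"twist": 0},
])

```text
time: 12.0
eef_pos: [588.1, 192.2, 180.4]
orientation: [0.0, -0.68, 0.733, -0.0]
wrist_force: [-0.8, 4.2, 3.7]
width: 0.703
grasp_force: 2.4
```

```bash
python3 - <<'E'
from h import *
im=vision.read_camera("top"); crop(im,190,130,200,150,4,"pics/t4.png")
im=vision.read_camera("side"); cv2.imwrite("pics/s4.png",im[160:310,190:390,::-1])
a=cv2.imread("pics/t4.png"); b=cv2.resize(cv2.imread("pics/s4.png"),(800,600),interpolation=cv2.INTER_CUBIC)
cv2.imwrite("pics/p4.png",np.vstack([cv2.resize(a,(400,300)),cv2.resize(b,(400,300))]))
E
```

```text
(no output)
```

View pics/p4.png

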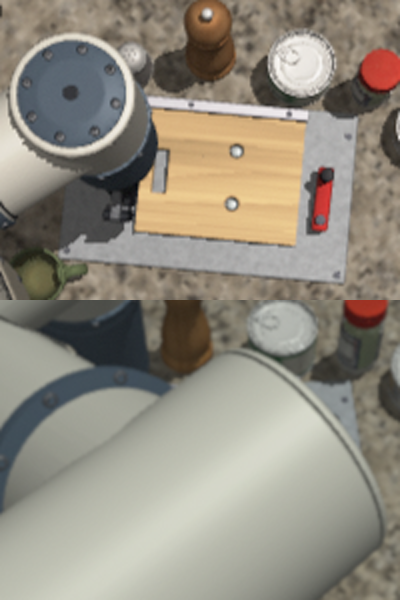

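The pins now show inside both holes, at (236,151) and (232,203). I'll push a little more until the force rises.

step_arm([
  {"fingers": 60,"offset": [0,-0.02,0],"twist": 0},
  {"fingers": 60,"offset": [0,0,0],"twist": 0},
])

```text
time: 12.35
eef_pos: [588.0, 191.0, 180.4]
orientation: [0.0, -0.68, 0.733, -0.0]
wrist_force: [-1.3, 5.0, 3.3]
width: 0.703
grasp_force: 2.5
```

step_arm([
  {"fingers": 60,"offset": [0,-0.02,0],"twist": 0},
  {"fingers": 60,"offset": [0,0,0],"twist": 0},
])

```text
time: 12.6
eef_pos: [588.0, 189.9, 180.4]
orientation: [0.0, -0.68, 0.733, 0.0]
wrist_force: [-0.8, 5.5, 4.5]
width: 0.706
grasp_force: 2.7
```

step_arm([
  {"fingers": 60,"offset": [0,-0.02,0],"twist": 0},
  {"fingers": 60,"offset": [0,0,0],"twist": 0},
])

```text
time: 12.85
eef_pos: [588.0, 189.5, 180.4]
orientation: [0.001, -0.68, 0.733, 0.001]
wrist_force: [-1.3, 9.4, 3.4]
width: 0.705
grasp_force: 4.3
```

The force rises on the pins. I'll retreat and look at the seat.

step_arm([
  {"fingers": 60,"offset": [0.01,0.2,0],"twist": 0},
  {"fingers": 60,"offset": [0,0,0.8],"twist": 0},
  {"fingers": 60,"offset": [0,0,0.9],"twist": 0},
  {"fingers": 60,"offset": [0,-0.3,0.5],"twist": 0},
  {"fingers": 60,"offset": [0,0,0],"twist": 0},
])

```text
time: 13.48
eef_pos: [589.0, 181.5, 314.6]
orientation: [0.001, -0.679, 0.734, -0.001]
wrist_force: [0.4, -0.1, -0.5]
width: 0.707
grasp_force: 0.0
```

```bash
python3 - <<'E'
from h import *
m=vision.camera_model("wrist"); im=vision.read_camera("wrist"); cv2.imwrite("pics/w5.png",im[:,:,::-1])
s=manip.state();print(s["eef_pos"])
S=[580.79,93.364,-.077]; R=np.array([[np.cos(S[2]),-np.sin(S[2])],[np.sin(S[2]),np.cos(S[2])]])
for x,y,z in[(-69.5,90,20),(70.5,90,20),(-69.5,-90,20),(-69.5,-90,29),(70.5,-90,20),(30,-15,16.5),(-30,-15,16.5),(70.5,-92,28),(-107,-150,8),(8.5,-116,57)]: print("st",x,y,z,proj(m,[*(R@[x,y]+S[:2]),z]))
E
```

```text
[588.484 181.872 312.439]
st -69.5 90 20 [419.474 232.307]
st 70.5 90 20 [221.244 231.979]
st -69.5 -90 20 [441.504 -68.349]
st -69.5 -90 29 [446.367 -76.374]
st 70.5 -90 20 [200.123 -67.844]
st 30 -15 16.5 [274.484  72.386]
st -30 -15 16.5 [368.04   72.354]
st 70.5 -92 28 [195.513 -79.133]
st -107 -150 8 [ 510.568 -182.756]
st 8.5 -116 57 [ 303.608 -172.361]
```

View pics/w5.png

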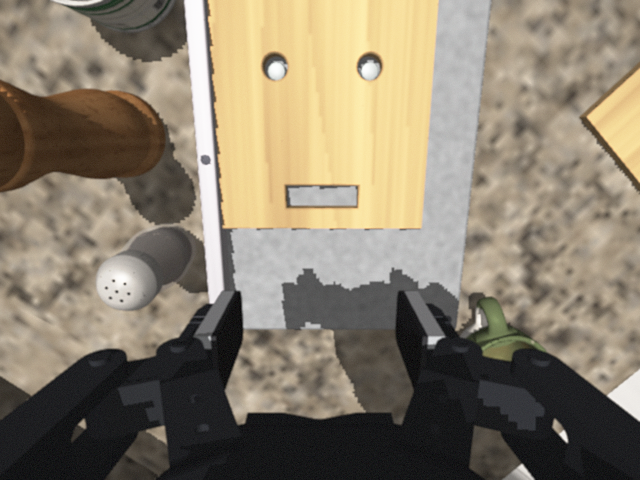

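The +y edge is at row 228 and straight. Pin tops sit at (277,69) and (370,69), nearly centred in the holes. Next I'll go to the latch end, checking that the -y edge lies down and where the knob is.

step_arm([
  {"fingers": 50,"offset": [-0.03,-0.75,0],"twist": 0},
  {"fingers": 50,"offset": [-0.03,-0.75,0],"twist": 0},
  {"fingers": 50,"offset": [-0.03,-0.7,0],"twist": 0},
  {"fingers": 50,"offset": [0,0,0],"twist": 0},
])

```text
time: 14.02
eef_pos: [582.5, 48.1, 310.2]
orientation: [-0.002, -0.679, 0.735, 0.001]
wrist_force: [-0.2, 0.8, -0.4]
width: 0.589
grasp_force: 0.0
```

```bash
python3 - <<'E'
from h import *
m=vision.camera_model("wrist"); im=vision.read_camera("wrist"); cv2.imwrite("pics/w6.png",im[:,:,::-1])
s=manip.state();print(s["eef_pos"])
S=[580.79,93.364,-.077]; R=np.array([[np.cos(S[2]),-np.sin(S[2])],[np.sin(S[2]),np.cos(S[2])]])
for x,y,z in[(-69.5,-92,20),(-69.5,-92,29),(70.5,-92,20),(70.5,-92,28),(30,-15,16.5),(-30,-15,16.5),(-107,-150,8),(88,-150,8),(-40,-115,31),(8.5,-116,57)]: print("st",x,y,z,proj(m,[*(R@[x,y]+S[:2]),z]))
E
```

```text
[582.674  49.379 310.344]
st -69.5 -92 20 [428.155 163.735]
st -69.5 -92 29 [432.026 164.866]
st 70.5 -92 20 [216.72  164.195]
st 70.5 -92 28 [213.569 165.211]
st 30 -15 16.5 [281.651 271.622]
st -30 -15 16.5 [364.476 271.399]
st -107 -150 8 [487.125  71.827]
st 88 -150 8 [187.997  72.343]
st -40 -115 31 [388.155 127.522]
st 8.5 -116 57 [308.808 125.343]
```

View pics/w6.png

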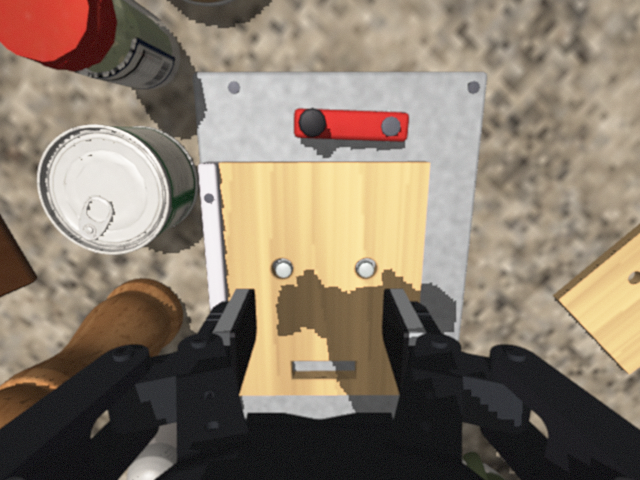

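The -y edge (220,163)-(428,163) has the width of a board lying flat, with no gap shadow, so the board is seated. The knob is at (312,123) and the pivot at (391,127), about 2 mm from prediction. Now to cage the knob diagonally.

step_arm([
  {"fingers": 50,"offset": [-0.02,-0.3,0],"twist": -0.9},
  {"fingers": 50,"offset": [-0.02,-0.3,0],"twist": -0.9},
  {"fingers": 50,"offset": [-0.02,-0.3,0],"twist": -0.9},
  {"fingers": 50,"offset": [-0.01,-0.3,0],"twist": -0.9},
  {"fingers": 50,"offset": [0,0,0],"twist": -0.9},
])

```text
time: 14.7
eef_pos: [578.8, -21.4, 310.8]
orientation: [-0.002, -0.345, 0.939, 0.0]
wrist_force: [0.0, -0.1, 0.3]
width: 0.583
grasp_force: 0.0
```

step_arm([
  {"fingers": 50,"offset": [0,0,0],"twist": 0},
  {"fingers": 50,"offset": [0,0,-0.7],"twist": 0},
  {"fingers": 50,"offset": [0,0,-0.3],"twist": 0},
  {"fingers": 50,"offset": [0,0,0],"twist": 0},
])

```text
time: 15.2
eef_pos: [578.4, -20.8, 250.2]
orientation: [-0.002, -0.349, 0.937, 0.0]
wrist_force: [1.4, -0.5, 0.2]
width: 0.586
grasp_force: 0.0
```

step_arm([
  {"fingers": 50,"offset": [0,-0.04,-0.3],"twist": 0},
  {"fingers": 50,"offset": [0,0,-0.33],"twist": 0},
  {"fingers": 24,"offset": [0,0,0],"twist": 0},
  {"fingers": 24,"offset": [0,0,0],"twist": 0},
  {"fingers": 24,"offset": [0,0,0],"twist": 0},
])

```text
time: 15.82
eef_pos: [579.5, -23.7, 215.7]
orientation: [0.001, -0.348, 0.938, -0.0]
wrist_force: [-0.5, -0.6, 0.2]
width: 0.283
grasp_force: 0.0
```

step_arm([
  {"fingers": 24,"offset": [0,0,-0.05],"twist": 0},
  {"fingers": 24,"offset": [-0.01,0.24,0],"twist": 0},
  {"fingers": 24,"offset": [-0.08,0.22,0],"twist": 0},
  {"fingers": 24,"offset": [-0.15,0.19,0],"twist": 0},
  {"fingers": 24,"offset": [0,0,0],"twist": 0},
])

```text
time: 16.45
eef_pos: [563.6, 16.1, 211.4]
orientation: [-0.001, -0.348, 0.938, 0.0]
wrist_force: [-0.2, 0.8, -0.4]
width: 0.283
grasp_force: 0.0
```

step_arm([
  {"fingers": 24,"offset": [-0.19,0.14,0],"twist": 0.8},
  {"fingers": 24,"offset": [-0.23,0.08,0],"twist": 0.8},
  {"fingers": 24,"offset": [-0.08,0.01,0],"twist": 0.8},
  {"fingers": 24,"offset": [-0.05,0,0],"twist": 0.8},
  {"fingers": 24,"offset": [0,0,0],"twist": 0},
])

```text
time: 17.08
eef_pos: [531.4, 28.4, 211.4]
orientation: [-0.0, -0.593, 0.805, -0.0]
wrist_force: [1.9, -2.4, 0.5]
width: 0.284
grasp_force: 1.3
```

step_arm([
  {"fingers": 24,"offset": [-0.05,0,0],"twist": 0},
  {"fingers": 24,"offset": [-0.03,0,0],"twist": 0},
  {"fingers": 24,"offset": [0,0,0],"twist": 0},
])

```text
time: 17.45
eef_pos: [529.4, 28.5, 211.8]
orientation: [0.003, -0.592, 0.806, -0.002]
wrist_force: [15.8, -6.8, -11.1]
width: 0.279
grasp_force: 8.1
```

At the stop. I'll release, open, rise, and check.

step_arm([
  {"fingers": 24,"offset": [0.1,0,0],"twist": 0},
  {"fingers": 45,"offset": [0,0,0],"twist": 0},
  {"fingers": 45,"offset": [0,0,0],"twist": 0},
  {"fingers": 45,"offset": [0,0,0.3],"twist": 0},
  {"fingers": 45,"offset": [0,0,0.9],"twist": 0},
])

```text
time: 18.08
eef_pos: [531.3, 28.9, 281.6]
orientation: [-0.003, -0.592, 0.806, 0.002]
wrist_force: [2.5, 0.1, -0.1]
width: 0.528
grasp_force: 0.0
```

step_arm([
  {"fingers": 45,"offset": [0,0,0.9],"twist": 0},
  {"fingers": 45,"offset": [-0.4,-0.8,0.2],"twist": 0},
  {"fingers": 45,"offset": [-0.4,-0.9,0],"twist": 0},
  {"fingers": 45,"offset": [-0.4,-0.9,0],"twist": 0},
  {"fingers": 45,"offset": [0,-0.9,0],"twist": 0},
])

```text
time: 18.7
eef_pos: [458.9, -182.1, 350.1]
orientation: [0.0, -0.593, 0.806, 0.0]
wrist_force: [1.9, -0.2, 1.1]
width: 0.529
grasp_force: 0.0
```

step_arm([
  {"fingers": 45,"offset": [0,-0.9,0],"twist": 0},
  {"fingers": 45,"offset": [0,0,0],"twist": 0},
])

```text
time: 18.95
eef_pos: [459.9, -237.7, 349.0]
orientation: [-0.0, -0.59, 0.807, 0.0]
wrist_force: [0.3, 0.2, -1.0]
width: 0.53
grasp_force: 0.0
```

```bash
python3 - <<'E'
from h import *
im=vision.read_camera("top"); crop(im,190,130,200,150,4,"pics/t7.png"); s=manip.state();print(s["time"],s["eef_pos"],s["wrist_force"])
E
```

```text
19.0 [ 460.131 -236.218  349.036] [-1.004 -0.219 -0.229]
```

View pics/t7.png

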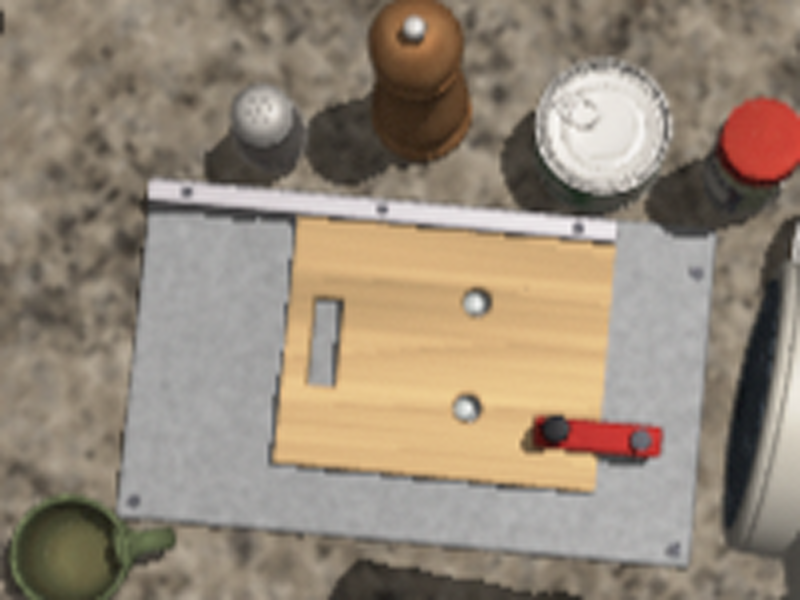

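The board lies on the fence with both pins in its holes at (477,302) and (467,408). The latch lies over its end, pivot (640,440) to knob (556,430), and the bystanders stand where they were.

```bash
python3 -c "
from cell import manip
print(manip.sign_off())"
```

```text
the job is handed in; nothing more can be done
None
```

The job is handed in: by the last camera picture, the board is square on the fence and seated over both pins, the latch is swung to its stop over the board's end, and the bystanders are where they stood. The sign-off returned no verdict.

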